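Zero the bench comparator on its master block and load the stroke spacer

TASK

Zero the laboratory's bench comparator: press the steel master block that stands loosely on its work table fully home against the fixed anvil with a light, firm push, let go of it, and turn the dial's bezel until the zero mark lies under the pointer. Then lift the master out and stand it in the empty recess of its case, and put the U-shaped stroke spacer in its place, slot upwards, between anvil and roller, and press it home against the anvil in the same way, so that the dial shows how much longer it is. Leave the set bezel and everything else on the bench alone, and do not drive the spring spindle to its stop.

Things in the scene. Friction and masses are not known exactly. Their poses are not given: they have to be found in the camera images.
- comparator: Fixed bench comparator: grey base 100 mm wide, 22 mm high, from 72 mm on the -y to 153 mm on the +y side of its origin (on the bench under the middle of the measuring gap), with a steel work table, an anvil at its -y end and a dial indicator face up at its +y end, its stem in a bracket 52 to 68 mm out, 64 mm high. y: measuring axis, from anvil to dial; z up. Heights are above the bench.
- anvil: The fixed anvil and its post, part of the comparator. Origin at the centre of the anvil's flat face (14 mm across, looking to the comparator's +y), 58 mm above the bench and 15 mm on the -y side of the origin. Its post behind it is 30 mm wide and 66 mm high. Axes as the comparator's. A push of some 2 to 10 N seats a block on it; over 15 N is too hard.
- table_centre (a point): Point on top of the work table, 40 mm high, at the comparator's origin in x and y; 15 mm on the +y side of the anvil's face. The table is level with it 35 mm to each side in x, from 17 mm on its -y side to 45 mm on its +y side. The roller stands over its +y half.
- plunger (a joint): Inward stroke of the spring spindle in m: 0 at rest, end stop at 0.010. It carries a free roller, 10 mm in diameter and 8 mm wide, axis along the comparator's x and 58 mm high, whose nearest point to the anvil is 28.5 mm from the anvil's face at 0 and moves away (+y) with the stroke. Spring 0.5 N at rest and 0.05 N more per mm: too weak to slide a standing block home. 0.0015 with the master home, 0.0030 with the spacer home.
- dial_centre (a point): Centre of the dial on the axis of its bezel, 133 mm on the +y side of the anvil's face, at 75 mm height, which is the top of the bezel's rim. The knurled bezel is 58 mm in diameter and 11.5 mm high (63.5 to 75 mm); beside it there is nothing higher than 64 mm. It turns about the vertical, with 0.05 N m of friction, and carries the white dial face with it.
- bezel (a joint): Angle of the bezel in rad, growing anticlockwise seen from above; at 0 the zero mark lies on the comparator's +y side of the dial centre. It stays where it is left.
- zero_mark (a point): The zero mark on the dial face, the one broad black bar among thin strokes, 21 mm from the dial centre; turns with the bezel.
- pointer_tip (a point): Tip of the thin black pointer, 21 mm from the dial centre, just above the face. Driven by the spindle: one clockwise turn (from above) for 10 mm of inward stroke.
- master: Master block: plain loose ground steel block, 25 mm (its x) by 30 mm (its y, the measured length, between two flat faces) by 40 mm high, 0.23 kg, edges bevelled 2 mm. Origin at the centre of its underside. Starts standing on the work table, its y along the comparator's, touched by the roller, 1.5 to 3 mm short of the anvil.
- spacer: Stroke spacer: loose U-shaped steel part standing in the tray, 30 mm wide (its x) by 31.5 mm long (its y, the measured length) by 44 mm high, 0.21 kg, with an 11 mm wide slot along y that is open at the top and 18 mm deep; lower edges bevelled 2 mm. Origin at the centre of its underside. Either end may face the anvil.
- case: Fixed wooden case of the masters, 75 (x) by 125 (y) by 20 mm high, with two recesses 32 by 37 mm, 10 mm deep. Origin at the centre of its underside. A shorter block (25 x 20 x 35 mm) stands in the recess on its +y side.
- recess (a point): Centre of the floor of the empty recess of the case, 10 mm above the bench. The recess is 32 mm along the case's x and 37 mm along its y; axes as the case's.
- tray: Fixed shallow white tray, 100 by 130 mm, floor 3 mm thick, rim 12 mm high, origin at the centre of its underside. The spacer stands in it, next to a brass bush.
- small_block: The shorter block in the case. Leave it alone.
- bush: Brass bush, 24 mm in diameter and 16 mm high, in the tray. Leave it alone.
- sample_tube: White sample tube with a blue cap, 29 mm in diameter and 100 mm high, standing on the bench. Leave it alone.
- blue_cap: Loose blue cap, 33 mm in diameter, 15 mm high, on the bench. Leave it alone.
- pipette: White pipette lying on the bench behind the comparator, about 210 mm long and 26 mm high. Leave it alone.
- tweezers: Steel tweezers lying on the bench behind the comparator, about 110 mm long. Leave them alone.
Things that resemble listed ones, but are neither listed nor needed, are in the scene too. Leave any red look-alike of the spacer alone.

How it is judged:
By the outcome, as a careful person would: the job done as asked, in the order asked, and still so for the second after the job is handed in, with the robot touching nothing.
It also fails if it takes over 72 s, if anything falls off the work surface, if the arm or the gripper's body presses on something with over 40 N, if the wrist force passes 120 N, or if a joint passes its speed limit or range.

ROBOT

A 6-joint arm with a two-finger parallel gripper is mounted at the origin on the work surface. World frame = base frame: x ahead of the robot, y to its left, z up, the work surface at z = 0. Lengths are in m, angles in rad, forces in N, time in s.
With the tool pointing down it reaches from about 0.25 to 0.775 m from the base axis. Payload 4 kg.
Tool frame: the origin (TCP) lies at the very end of the fingers, on their centre line; the grasp point (between the pads) lies 19 mm behind it (robot.hold_point_z is the distance from the TCP to the grasp point, in m); z points along the fingers, y is the line along which they close (so a half turn about z gives the same grasp; the last joint's range is limited). The gripper opens to 94 mm and grips with 3 to 60 N. Pads are 16 mm wide; open, the fingers measure 119 mm over their backs; the gripper's body (75 mm by 177 mm) begins 78 mm behind the grasp point.
Start: joints at [-1.216, 0.087, 1.371, -0, 1.684, -0.103], TCP at [0.243, -0.493, 0.206] pointing down, gripper open.
Joint ranges: [-3.1, 3.1], [-0.76, 2.03], [0.27, 2.55], [-1.08, 4.22], [0.17, 2.65], [-2.57, 2.57]. Speed limits (rad/s): [2.79, 2.79, 3.14, 3.14, 3.14, 3.14].

INTERFACE

Orientations are given as [roll, pitch, yaw] about the fixed x, y, z axes, in that order (R = Rz(yaw) Ry(pitch) Rx(roll)).
In Python, from bench import robot gives the robot as it stands.
- The arm moves only by the tool carry_out, never from a script. Its argument "steps" is a list of rows, each a list of 3 entries, a list of its own where there are three numbers: the shift along the tool's x, y, z in m, then the turn about the tool's z in units of 10 degrees (1.0 is 10 degrees), then the closure, from -1 (fully open) to 1 (shut). In form: [[[tx, ty, tz], roll, jaw], ...]. A call has 1 to 10 rows; each row is the pose to reach, as a shift and turn from the pose commanded when the call began, along the tool's axes at that moment; what a row does not reach only later rows make up. A row lasts 1/8 s, in which the tool goes at most 62.5 mm and 10.7 degrees, less where a joint would pass 70% of its speed; a pose out of reach is approached as far as the arm can. A call with a gripper value outside its range is refused whole. The fingers move at their own pace and stop on an object; the grip force is fixed at half the most. Time passes only in rows, so rows that repeat a pose let the fingers close. It gives the time, the measured TCP pose, the force, the opening and the grip force at its end, in the units of the state.
- robot.get_obs(): the state, without advancing time (a new reading comes with each control period).
- robot.snapshot(name): name is "scene" or "top"; returns a dict with "image" (400x640x3 uint8, red, green, blue), "z_map" (400x640 float32, m along the optical axis (not along the pixel's ray), 0 where there is no reading), "mtx" (3x3 intrinsics, pixels), "R" (3x3) and "t" (3): a world point X has camera coordinates R X + t. Camera axes: x right, y down, z forward; pixel columns grow to the right and rows downward; lengths in m; the calibration is good to about 2 mm. A picture is of the moment at which its call begins.
- robot.close_job(): hands the job in; it is judged then, once.
The state is a dict: "time": time; "joint_positions": joint angles; "qvel": joint speeds; "joint_torque": joint torques, N m; "tool_pos": TCP position; "ee_rot": TCP orientation; "wrist_force": force on the tool from outside, world axes, zero at the start; "wrist_torque": the same for the moment, N m; "width": finger opening in m; "finger_force": force on a finger pad.
Only numpy, scipy, OpenCV 4.12 (cv2) and the standard library are available. Lean on these libraries where they do the work, as an engineer would, in place of code of your own. Each camera call takes 0.05 s, during which the arm holds its last target. There are 200 camera calls.

## Working session

There is one attempt and no reset: what is moved stays moved. The work goes in short steps, Python scripts to look and compute and a tool call to move; the robot and the scene stay as the last step left them, time stands still between calls to the robot, and variables do not carry over. Pictures are saved under pics/ and viewed, at most 10 in all, crops included, and the job is handed in when it is done.

Besides the shell and the picture viewer there is one more tool, called as a command line: name --argument value ..., lists and objects as JSON in quotes. carry_out: Moves the arm, as the interface text tells. Its arguments: {"type":"object","properties":{"steps":{"type":"array","items":{"type":"array"}}},"required":["steps"]}

```bash
mkdir -p pics; ls
cat > h.py <<'E'
import numpy as np, cv2
from bench import robot
def snap(n):
    s=robot.snapshot(n); np.savez(f'pics/{n}.npz',**s); return s
def save(img,name,crop=None,k=1):
    if crop: img=img[crop[1]:crop[3],crop[0]:crop[2]]
    cv2.imwrite('pics/'+name,cv2.resize(img[:,:,::-1],None,fx=k,fy=k,interpolation=cv2.INTER_CUBIC))
def px2w(s,u,v,z=None):
    """pixel to world: by depth, or by plane z"""
    d=np.linalg.inv(s['mtx'])@[u,v,1.]
    R,t=s['R'],s['t']; c=-R.T@t; r=R.T@d
    if z is None: return c+r*s['z_map'][int(round(v)),int(round(u))]
    return c+r*(z-c[2])/r[2]
def w2px(s,X):
    p=s['mtx']@(s['R']@np.asarray(X)+s['t']); return p[:2]/p[2]
E
python3 - <<'E'
from h import *
for n in ['scene','top']:
    s=snap(n); save(s['image'],n+'0.png',k=1.25); print(n,s['R'].round(3).tolist(),s['t'].round(3),s['mtx'].round(1).tolist(), 'c',(-s['R'].T@s['t']).round(3))
print(robot.get_obs(), robot.hold_point_z)
E
```

```text
pics
scene [[0.771, 0.636, 0.023], [0.404, -0.461, -0.79], [-0.492, 0.619, -0.613]] [-0.39  -0.191  1.285] [[387.7, 0.0, 317.5], [0.0, 387.7, 199.9], [0.0, 0.0, 1.0]] c [ 1.011 -0.635  0.645]
top [[0.002, -1.0, -0.005], [-0.989, -0.001, -0.148], [0.148, 0.005, -0.989]] [-0.059  0.564  0.994] [[377.4, 0.0, 321.7], [0.0, 377.4, 203.6], [0.0, 0.0, 1.0]] c [ 0.41  -0.064  1.066]
{'time': 0.1, 'joint_positions': array([-1.21611003e+00,  8.78742558e-02,  1.37207058e+00,  1.70181573e-05,
        1.68359372e+00, -1.03103930e-01]), 'qvel': array([ 0.00054197,  0.00014325, -0.00281923, -0.00012012,  0.00011626,
       -0.00154634]), 'joint_torque': array([ 3.61659237e-03, -3.41249514e+01, -3.03302836e+01,  7.20146787e-02,
        3.03614675e-02, -1.05228185e-04]), 'tool_pos': array([ 0.2429128 , -0.49291319,  0.20444146]), 'ee_rot': array([-3.13965882e+00, -2.17099275e-04,  4.57791916e-01]), 'wrist_force': array([-0.22281736, -0.32458122, -1.03476333]), 'wrist_torque': array([ 0.00833942, -0.00321287, -0.01897835]), 'finger_force': 0.0, 'width': 0.09361697345533505} 0.0188
```

View pics/top0.png

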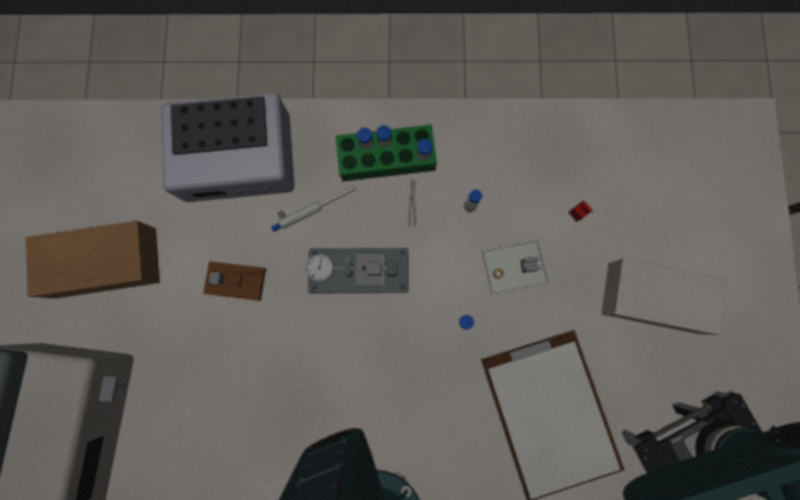

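View pics/scene0.png

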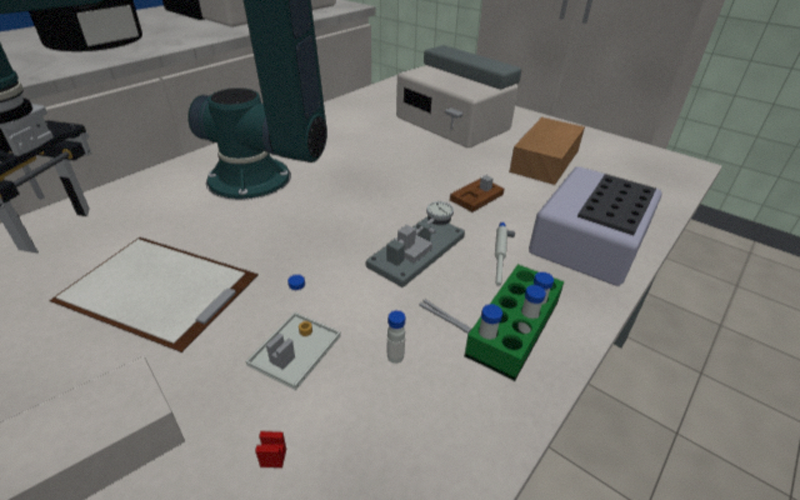

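Top view (in 800x500 pixels):
- Comparator at (358,270), with its dial at (319,267), so comparator +y is roughly world +y (image left).
- Master on the work table, about (372,265).
- Case at (235,281): small block at (215,278), empty recess at (252,281).
- Tray at (515,267): spacer at (530,264), bush at (498,273).

Candidates for the spacer are the grey U at (530,264) and the red U at (580,211). The grey one in the tray fits the description. Candidates for the master are the block on the table (372,265) and the small block in the case (215,278). The one on the table fits.

Next, one close mosaic.

Run:
```python
from h import *
T=dict(np.load('pics/top.npz'));S=dict(np.load('pics/scene.npz'))
def c(s,x0,y0,w,h,k):
    return cv2.resize(s['image'][y0:y0+h,x0:x0+w],(w*k,h*k),interpolation=cv2.INTER_CUBIC)
A=c(T,240,190,100,50,8)                     #800x400 comparator top
B=np.hstack([c(T,383,188,60,50,4),c(T,158,202,60,50,4),c(S,0,0,80,50,4)]) 
save(np.vstack([A,B]),'m1.png')
A=c(S,285,150,100,80,5); B=c(S,195,245,80,70,5)[:350]; C=c(S,350,135,60,40,5)
im=np.zeros((600,800,3),np.uint8); im[:400,:500]=A; im[:200,500:800]=C; im[200:550,500:800]=B[:,:300]
save(im,'m2.png')
```

```text
(no output)
```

View pics/m1.png

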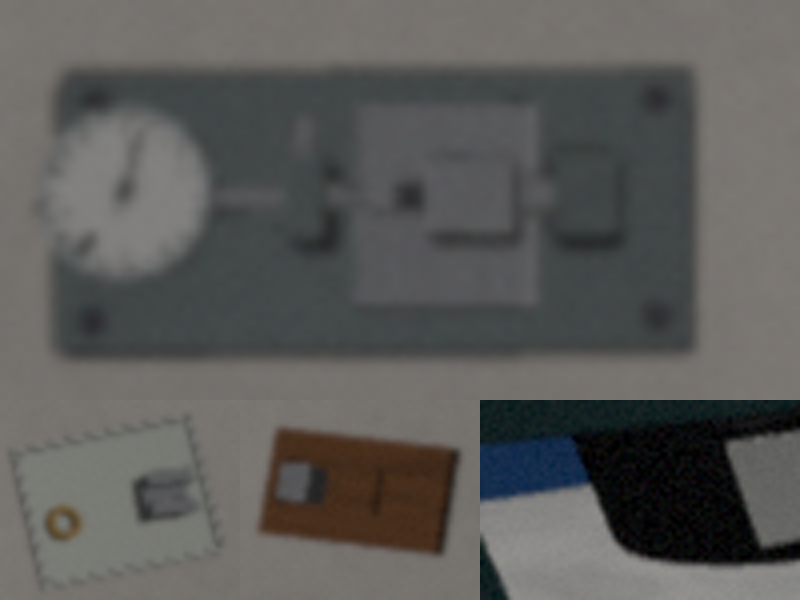

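View pics/m2.png

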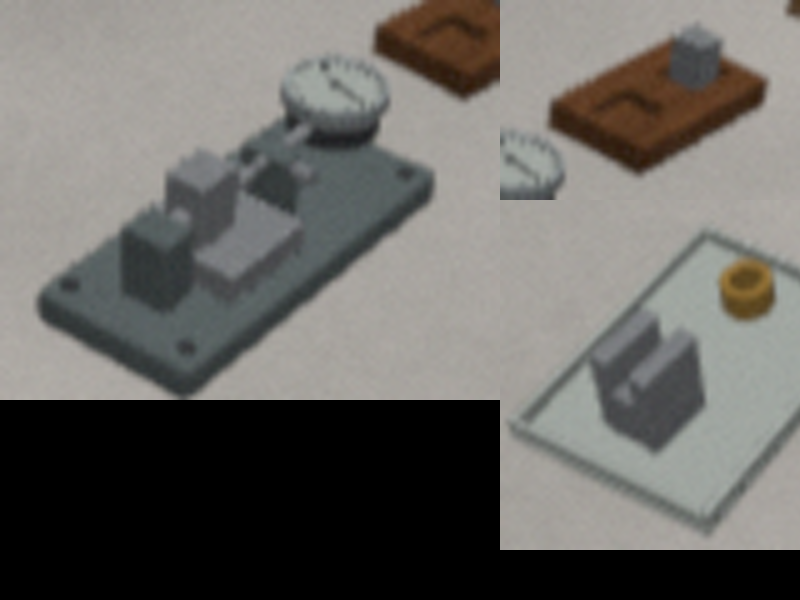

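The mosaics confirm the choices: the grey U at m1 (165,495) stands slot up in the tray with its slot roughly along world y, and the empty recess is at m1 (410,495). The zero bar is at m1 (85,243), the dial centre at (127,192) and the pointer tip at (138,130). Now I'll work out poses from depth in both views.

```bash
cat >> h.py <<'E'
def cloud(s):
    v,u=np.mgrid[:400,:640]; d=np.stack([u,v,np.ones_like(u)],-1)@np.linalg.inv(s['mtx']).T
    return (d*s['z_map'][...,None]-s['t'])@s['R']
E
python3 - <<'E'
from h import *
T=dict(np.load('pics/top.npz'));S=dict(np.load('pics/scene.npz'))
# rough regions from top picture pixels
cT,cS=cloud(T),cloud(S)
def pt(x,y,z,ox,oy,k,mx=0,my=0,s=T): return px2w(s,(x-mx+.5)/k-.5+ox,(y-my+.5)/k-.5+oy,z)
P=lambda x,y,z:pt(x,y,z,240,190,8)
def rect(n,pts,ang0=0):
    p=np.array(pts); print(n,'c',p[:,:2].mean(0).round(4),'edges',[np.linalg.norm(p[i]-p[(i+1)%4]).round(4) for i in range(4)],'dirs(deg)',[np.degrees(np.arctan2(*(p[(i+1)%4]-p[i])[1::-1])).round(1) for i in range(4)])
rect('base',[P(60,70,.022),P(692,68,.022),P(692,350,.022),P(57,352,.022)])
rect('table',[P(358,105,.04),P(538,103,.04),P(538,303,.04),P(358,305,.04)])
rect('master',[P(430,155,.08),P(515,153,.08),P(515,235,.08),P(430,237,.08)])
rect('post',[P(556,147,.066),P(622,147,.066),P(622,237,.066),P(557,237,.066)])
print('dial',P(127,192,.075))
rect('tray',[pt(x,y,.012,383,188,4,0,400) for x,y in [(12,450),(187,418),(220,548),(42,588)]])
rect('case',[pt(x,y,.02,158,202,4,240,400) for x,y in [(278,428),(457,450),(441,552),(260,532)]])
def clus(n,c,x,y,zlo,zhi):
    m=(abs(c[...,0]-x[0])<x[1])&(abs(c[...,1]-y[0])<y[1])&(c[...,2]>zlo)&(c[...,2]<zhi); p=c[m]
    if len(p)<4: print(n,len(p));return
    r=cv2.minAreaRect(p[:,:2].astype(np.float32)*1000)
    print(n,len(p),'med',np.median(p,0).round(4),'mean',p.mean(0).round(4),'rect mm',np.round(r[0],1),np.round(r[1],1),round(r[2],1))
m=P(472,195,.08);d=P(127,192,.075);s0=pt(165,495,.047,383,188,4,0,400);q=P(590,192,.066)
for n,c in(('T',cT),('S',cS)):
    clus(n+' master top',c,(m[0],.025),(m[1],.025),.076,.086)
    clus(n+' dial',c,(d[0],.04),(d[1],.04),.068,.08)
    clus(n+' post',c,(q[0],.03),(q[1],.014),.060,.071)
    clus(n+' spacer top',c,(s0[0],.03),(s0[1],.03),.04,.055)
    clus(n+' spacer all',c,(s0[0],.03),(s0[1],.03),.012,.055)
    cc=pt(360,490,.02,158,202,4,240,400); clus(n+' case top',c,(cc[0],.06),(cc[1],.08),.015,.025)
    clus(n+' case smallblk',c,(cc[0],.06),(cc[1],.08),.038,.05)
    clus(n+' base',c,(m[0],.07),(m[1]+.02,.16),.018,.026)
    clus(n+' table',c,(m[0],.05),(m[1]+.01,.05),.037,.043)
    clus(n+' tray rim',c,(s0[0],.1),(s0[1]+.02,.08),.009,.015)
E
```

```text
base c [0.5327 0.0399] edges [np.float64(0.2218), np.float64(0.0988), np.float64(0.2197), np.float64(0.0989)] dirs(deg) [np.float64(-89.8), np.float64(-180.0), np.float64(90.3), np.float64(1.2)]
table c [0.5325 0.0132] edges [np.float64(0.0619), np.float64(0.0689), np.float64(0.0613), np.float64(0.0689)] dirs(deg) [np.float64(-89.3), np.float64(-179.6), np.float64(90.7), np.float64(0.9)]
master c [0.5306 0.0021] edges [np.float64(0.028), np.float64(0.0272), np.float64(0.0279), np.float64(0.0272)] dirs(deg) [np.float64(-88.6), np.float64(-179.5), np.float64(91.4), np.float64(0.7)]
post c [ 0.5334 -0.0359] edges [np.float64(0.0221), np.float64(0.0303), np.float64(0.0217), np.float64(0.0303)] dirs(deg) [np.float64(-89.9), np.float64(-179.8), np.float64(90.1), np.float64(1.0)]
dial [0.53202462 0.116883   0.075     ]
tray c [ 0.5426 -0.3106] edges [np.float64(0.1266), np.float64(0.0943), np.float64(0.1282), np.float64(0.0992)] dirs(deg) [np.float64(-79.5), np.float64(-168.2), np.float64(102.7), np.float64(10.8)]
case c [0.5088 0.3159] edges [np.float64(0.1273), np.float64(0.0715), np.floa
[... 1654 characters left out ...]
-341.9] [31.  32.3] 7.5
S spacer all 409 med [ 0.5492 -0.3461  0.0367] mean [ 0.5448 -0.345   0.0348] rect mm [ 540.9 -342.1] [31.5 33.1] 7.5
S case top 445 med [0.5125 0.3095 0.0206] mean [0.508  0.3099 0.0204] rect mm [504.5 317.5] [130.4  79.5] 83.7
S case smallblk 46 med [0.5112 0.3456 0.045 ] mean [0.5107 0.3481 0.0443] rect mm [510.2 349.2] [24.3 25.6] 77.5
S base 1037 med [ 0.553  -0.0059  0.0224] mean [0.5451 0.0197 0.0223] rect mm [529.4  39.5] [101.9 226.6] 0.2
S table 217 med [0.5473 0.0144 0.0403] mean [0.5468 0.0148 0.0402] rect mm [540.6  14.2] [73.4 76.2] 49.1
S tray rim 424 med [ 0.5384 -0.3212  0.0114] mean [ 0.5389 -0.3164  0.0114] rect mm [ 537.9 -312.4] [102.  131.3] 11.7
```

carry_out --steps '[[[0.49,-0.342,0],-6.38,0.66],[[0.49,-0.342,0],-6.38,0.66],[[0.49,-0.342,0],-6.38,0.66],[[0.49,-0.342,0],-6.38,0.66],[[0.49,-0.342,0],-6.38,0.66],[[0.49,-0.342,0],-6.38,0.66],[[0.49,-0.342,0],-6.38,0.66],[[0.49,-0.342,0],-6.38,0.66],[[0.49,-0.342,0],-6.38,0.66],[[0.49,-0.342,0],-6.38,0.66]]'

```text
time: 1.35
tool_pos: [0.532, 0.0328, 0.2047]
ee_rot: [-3.14, -0.0, 1.574]
wrist_force: [0.4, 0.1, -0.5]
width: 0.0158
finger_force: 0.0
```

```bash
cat >> h.py <<'E'
def to(x,y,z,yaw_deg):
    """shift/turn in tool axes from the measured pose"""
    o=robot.get_obs(); from scipy.spatial.transform import Rotation as Ro
    R=Ro.from_euler('xyz',o['ee_rot']); d=R.inv().apply(np.array([x,y,z])-o['tool_pos'])
    print('t',round(o['time'],2),'pos',o['tool_pos'].round(4),'rot',np.degrees(o['ee_rot']).round(2),'F',o['wrist_force'].round(2),'w',round(o['width'],4),'q6',o['joint_positions'][5].round(2))
    print('shift',d.round(4),'turn10',round((np.degrees(o['ee_rot'][2])-yaw_deg)/10,3))
E
python3 - <<'E'
from h import *
to(.5308,.031,.052,90)
for n in 'top','scene':
    s=dict(np.load(f'pics/{n}.npz')); c=cloud(s)
    cc=np.array([.5093,.3186] if n=='top' else [.5045,.3175]); ex=np.array([.9925,-.122]); ey=np.array([.122,.9925])
    d=c[...,:2]-cc; a,b=d@ex,d@ey
    m=(abs(a)<.03)&(abs(b)<.055)&(c[...,2]<.0165)&(c[...,2]>.005)
    print(n,m.sum(),'x',np.percentile(a[m],[2,50,98]).round(4),'y',np.percentile(b[m],[2,50,98]).round(4),np.median(c[m][:,2]).round(4))
E
```

```text
t 1.35 pos [0.532  0.0328 0.2047] rot [-1.7993e+02 -2.0000e-02  9.0200e+01] F [ 0.44  0.12 -0.55] w 0.0158 q6 -0.05
shift [-0.0019 -0.001   0.1527] turn10 0.02
top 200 x [-0.0157  0.0003  0.0158] y [-0.0477 -0.0232  0.0478] 0.0109
scene 56 x [-0.0172 -0.0064  0.0081] y [-0.0375 -0.0208  0.0273] 0.0121
```

carry_out --steps '[[[-0.002,-0.001,0.06],0,0.66],[[-0.002,-0.001,0.11],0,0.66],[[-0.002,-0.001,0.14],0,0.66],[[-0.002,-0.001,0.1525],0,0.66],[[-0.002,-0.001,0.1525],0,0.66],[[-0.002,-0.001,0.1525],0,0.66]]'

```text
time: 2.1
tool_pos: [0.531, 0.028, 0.0541]
ee_rot: [3.14, 0.0, 1.571]
wrist_force: [-1.1, 1.0, 0.1]
width: 0.016
finger_force: 0.2
```

carry_out --steps '[[[-0.001,0,0],0,0.66],[[-0.002,0,0],0,0.66],[[-0.003,0,0],0,0.66]]'

```text
time: 2.48
tool_pos: [0.5312, 0.0254, 0.0539]
ee_rot: [3.14, -0.001, 1.571]
wrist_force: [0.0, 3.0, 2.1]
width: 0.0161
finger_force: 1.1
```

Run:
```python
from h import *
to(.5308,.0225,.052,90)
ims=[]
s=snap('top'); a=cv2.resize(s['image'][190:240,240:340],None,fx=8,fy=8,interpolation=cv2.INTER_CUBIC)[:350]
q=snap('scene'); b=cv2.resize(q['image'][150:210,300:400],None,fx=4,fy=4,interpolation=cv2.INTER_CUBIC)
b=np.hstack([b,np.zeros((240,400,3),np.uint8)])
save(np.vstack([a,b]),'push.png')
```

```text
t 2.48 pos [0.5312 0.0254 0.0539] rot [ 1.7989e+02 -5.0000e-02  9.0030e+01] F [0.05 3.04 2.09] w 0.0161 q6 -0.06
shift [-0.0029 -0.0004  0.0019] turn10 0.003
```

View pics/push.png

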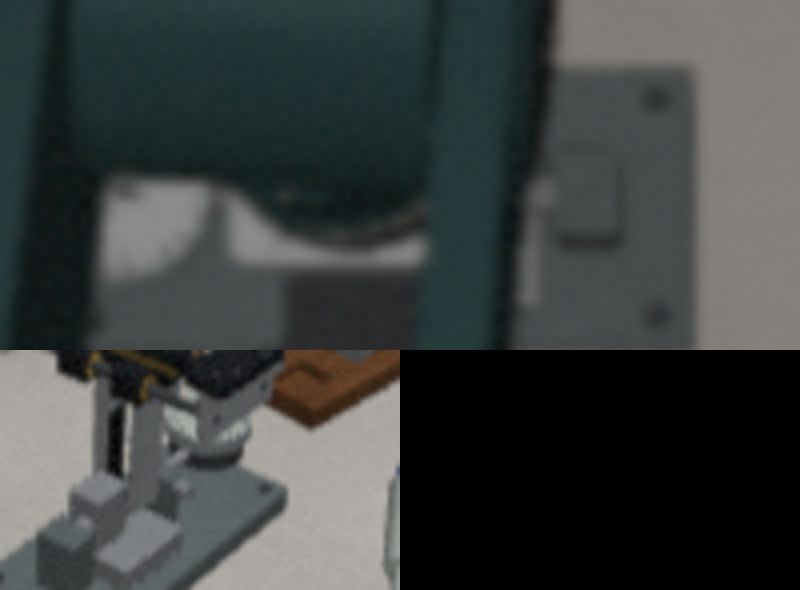

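The fingers straddle the spindle and touch the master's +y face. I'll push on in small steps.

carry_out --steps '[[[-0.0005,0,0],0,0.66],[[-0.0005,0,0],0,0.66],[[-0.0005,0,0],0,0.66]]'

```text
time: 2.95
tool_pos: [0.5309, 0.025, 0.0535]
ee_rot: [3.14, -0.001, 1.571]
wrist_force: [0.9, 4.4, 3.8]
width: 0.0157
finger_force: 2.2
```

carry_out --steps '[[[-0.0005,0,0],0,0.66],[[-0.0005,0,0],0,0.66],[[-0.0005,0,0],0,0.66]]'

```text
time: 3.32
tool_pos: [0.5309, 0.0249, 0.0535]
ee_rot: [3.14, -0.002, 1.572]
wrist_force: [0.7, 5.9, 4.8]
width: 0.0161
finger_force: 2.9
```

carry_out --steps '[[[0.003,0,0],0,0.66],[[0.006,0,0],0,0.66],[[0.006,0,0],0,0.66],[[0.006,0,-0.05],0,0.66],[[0.006,0,-0.1],0,0.66],[[0.04,0,-0.14],-1,0.3],[[0.1,0,-0.15],-2,0],[[0.16,0,-0.15],-3,0],[[0.22,0,-0.15],-4,0],[[0.26,-0.05,-0.15],-5,0]]'

```text
time: 4.58
tool_pos: [0.482, 0.2848, 0.2002]
ee_rot: [-3.138, -0.001, 2.449]
wrist_force: [-1.1, 0.3, -0.0]
width: 0.0471
finger_force: 0.0
```

```bash
cat > look.py <<'E'
from h import *
import sys
nm=sys.argv[1]
to(.5308,.117,.069,140)
s=snap('top'); a=cv2.resize(s['image'][192:232,240:320],None,fx=10,fy=10,interpolation=cv2.INTER_CUBIC)[:400,:480]
q=snap('scene'); b=cv2.resize(q['image'][155:185,330:370],None,fx=8,fy=8,interpolation=cv2.INTER_CUBIC)
c=cv2.resize(q['image'][165:215,300:340],None,fx=8,fy=8,interpolation=cv2.INTER_CUBIC)
im=np.zeros((600,800,3),np.uint8); im[:400,:480]=a; im[:240,480:]=b; im[240:,480:]=c[:360]
save(cv2.convertScaleAbs(im,alpha=1.4),nm)
E
python3 look.py l1.png
```

```text
t 4.58 pos [0.482  0.2848 0.2002] rot [-1.7980e+02 -6.0000e-02  1.4034e+02] F [-1.11  0.29 -0.01] w 0.0471 q6 -0.45
shift [-0.1448 -0.0976  0.1314] turn10 0.034
```

View pics/l1.png

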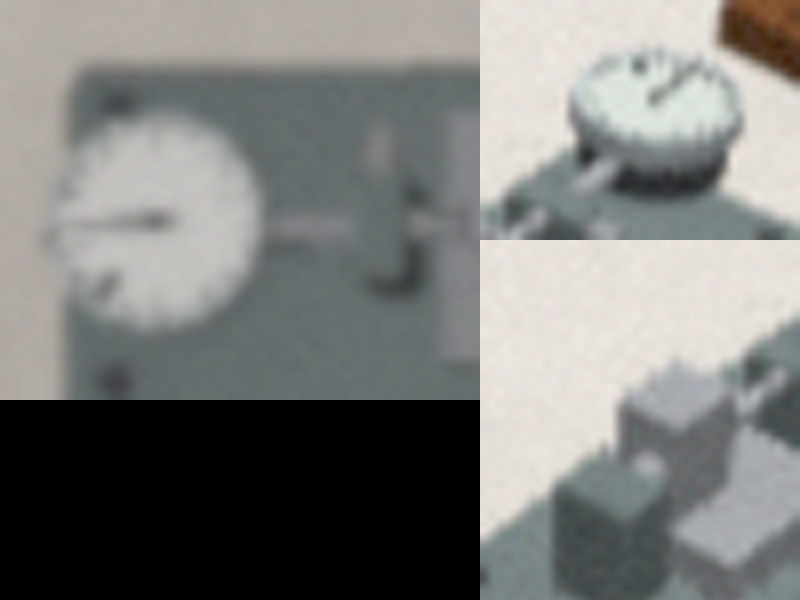

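The master is now against the anvil and the pointer has swung to about +y: hub at (158,220), tip at (62,225). The zero bar is at (107,286). I'll measure both angles.

```bash
cat > dial.py <<'E'
from h import *
def angles(n,s=None,dbg=False):
    s=s or dict(np.load(f'pics/{n}.npz')); g=s['image'].astype(np.float32).mean(2)
    c0=np.array([.5315,.1172]) if n=='top' else np.array([.529,.115])
    k=8 # px per mm; rectified map: col=+y, row... 
    def warp(c,z=.0745,R=36):
        a=(np.arange(2*R*k)-R*k+.5)/k/1000
        X=np.stack([c[0]+a[:,None]+0*a,c[1]+a+0*a[:,None],np.full((len(a),)*2,z)],-1)
        p=(X@s['R'].T+s['t'])@s['mtx'].T; p=p[...,:2]/p[...,2:]
        return cv2.remap(g,p[...,0].astype(np.float32),p[...,1].astype(np.float32),cv2.INTER_CUBIC),X
    for _ in range(3): # centre from white face: fit of circle of bright px
        w,X=warp(c0); th=(np.percentile(w,97)+np.percentile(w,30))/2
        m=(w>np.percentile(w,97)*.85).astype(np.uint8); m=cv2.morphologyEx(m,cv2.MORPH_CLOSE,np.ones((41,41)))
        nl,lab,st,ce=cv2.connectedComponentsWithStats(m); i=1+np.argmax(st[1:,4])
        cs,_=cv2.findContours((lab==i).astype(np.uint8),cv2.RETR_EXTERNAL,cv2.CHAIN_APPROX_NONE)
        (cx,cy),(d1,d2),_=cv2.fitEllipse(cv2.convexHull(max(cs,key=len)))
        c0=np.array([X[int(cy),0,0],X[0,int(cx),1]])
    w,X=warp(c0)
    # polar: angle ccw from +y => dir=( -sin, cos)
    th=np.radians(np.arange(0,360,.5)); r=np.arange(3,27,.25)
    px=(36+ r[:,None]*np.cos(th))*k; py=(36- r[:,None]*np.sin(th))*k
    P=cv2.remap(w,px.astype(np.float32),py.astype(np.float32),cv2.INTER_LINEAR)
    print(n,'centre',c0.round(4),'diam mm',round(d1/k,1),round(d2/k,1))
    return P,r,th,w
def peak(v,c,h):  # darkness centroid about angle c (deg)
    a=np.arange(0,360,.5); d=(a-c+180)%360-180; m=abs(d)<h
    x=(np.median(v)-v)[m].clip(0); return (c+(x*d[m]).sum()/x.sum())
if __name__=='__main__':
    import sys
    for n in 'top','scene':
        if len(sys.argv)>1: s=snap(n)
        P,r,th,w=angles(n)
        inn=P[(r>6)&(r<14)].mean(0); out=P[(r>18.5)&(r<23)].mean(0)
        o=lambda v:[(i*.5,round(float(np.median(v)-v[i]),1)) for i in np.argsort(v) if v[i]<=min(v[i-1],v[(i+1)%720]) and v[i]<=v[i-4:i+5].min(initial=999)][:5]
        pi=np.argmin(inn)*.5; print(' pointer',round(peak(inn,pi,15),1),o(inn)[:3]); print(' outer',o(out))
        for c,_ in o(out)[:3]: print('   ',c,round(peak(out,c,9),1))
        cv2.imwrite(f'pics/rect_{n}.png',w)
E
python3 dial.py
```

```text
top centre [0.5318 0.1719] diam mm 91.5 94.6
 pointer 79.1 [(np.float64(80.0), 1.1), (np.float64(162.0), 0.9), (np.float64(35.5), 0.7)]
 outer [(np.float64(171.5), 2.1), (np.float64(134.5), 1.5), (np.float64(116.0), 1.5), (np.float64(145.0), 1.5), (np.float64(2.5), 1.2)]
    171.5 171.5
    134.5 135.2
    116.0 116.1
scene centre [0.4928 0.1222] diam mm 77.4 143.4
 pointer 269.5 [(np.float64(269.5), 27.3), (np.float64(212.0), 4.5), (np.float64(57.0), 1.5)]
 outer [(np.float64(284.5), 65.3), (np.float64(218.0), 11.2), (np.float64(235.0), 3.8), (np.float64(1.5), 1.8), (np.float64(32.0), 1.8)]
    284.5 284.6
    218.0 217.7
    235.0 234.1[ WARN:0@0.277] global loadsave.cpp:1063 imwrite_ Unsupported depth image for selected encoder is fallbacked to CV_8U.
```

```bash
python3 - <<'E'
import re
t=open('dial.py').read()
a=t.index('    for _ in range(3)'); b=t.index('    w,X=warp(c0)\n    # polar')
t=t[:a]+'''    C=cloud(s); m=(np.hypot(C[...,0]-c0[0],C[...,1]-c0[1])<.045)&(C[...,2]>.068)&(C[...,2]<.08)
    (cx,cy),rr=cv2.minEnclosingCircle(C[m][:,:2].astype(np.float32)*1000); e=cv2.minAreaRect(C[m][:,:2].astype(np.float32)*1000)
    c0=(np.array([cx,cy])+np.array(e[0]))/2000; d1,d2=2*rr*k,e[1][0]*k; print((cx,cy),e[0])
'''+t[b:]
t=t.replace("imwrite(f'pics/rect_{n}.png',w)","imwrite(f'pics/rect_{n}.png',np.clip(w*1.3,0,255).astype('uint8')[::-1,::-1])")
open('dial.py','w').write(t)
E
python3 dial.py; python3 -c "
import cv2,numpy as np
a=[cv2.resize(cv2.imread(f'pics/rect_{n}.png'),(400,400)) for n in('top','scene')]
for i in a: cv2.drawMarker(i,(200,200),(0,0,255),0,12,1); cv2.circle(i,(200,200),161,(0,0,255),1)
cv2.imwrite('pics/rect1.png',np.hstack(a))"
```

```text
(532.1665649414062, 118.03079986572266) (532.2200927734375, 117.72068786621094)
top centre [0.5322 0.1179] diam mm 58.5 56.7
 pointer 6.0 [(np.float64(6.0), 27.6), (np.float64(174.0), 2.5), (np.float64(140.0), 0.3)]
 outer [(np.float64(55.0), 39.2), (np.float64(4.5), 15.3), (np.float64(17.5), 7.1), (np.float64(342.0), 6.2), (np.float64(272.0), 5.5)]
    55.0 55.0
    4.5 5.0
    17.5 15.9
(529.1787719726562, 116.53402709960938) (528.3919677734375, 115.21246337890625)
scene centre [0.5288 0.1159] diam mm 61.3 56.8
 pointer 3.4 [(np.float64(3.5), 47.9), (np.float64(201.5), 7.2), (np.float64(57.5), 7.2)]
 outer [(np.float64(54.0), 60.2), (np.float64(4.5), 42.4), (np.float64(344.0), 20.7), (np.float64(34.0), 11.7), (np.float64(232.0), 6.9)]
    54.0 53.9
    4.5 4.6
    344.0 344.4
```

View pics/rect1.png

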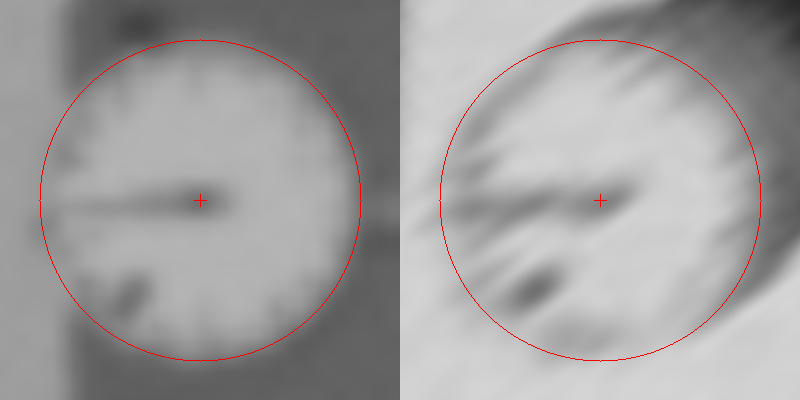

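Needed turn is about 50° clockwise. Moving over the bezel now.

carry_out --steps '[[[-0.05,-0.035,0],0,-0.7],[[-0.1,-0.07,0],0,-0.7],[[-0.1445,-0.0966,0],0,-0.7],[[-0.1445,-0.0966,0.04],0,-0.7],[[-0.1445,-0.0966,0.08],0,-0.7],[[-0.1445,-0.0966,0.105],0,-0.7],[[-0.1445,-0.0966,0.115],0,-0.7],[[-0.1445,-0.0966,0.115],0,-0.7],[[-0.1445,-0.0966,0.115],0,-0.7]]'

```text
time: 5.8
tool_pos: [0.5313, 0.116, 0.0896]
ee_rot: [3.14, 0.002, 2.444]
wrist_force: [-1.1, -0.0, -0.3]
width: 0.0799
finger_force: 0.0
```

```bash
python3 -c "
from h import *
to(.5312,.118,.067,140)"
```

```text
t 5.8 pos [0.5313 0.116  0.0896] rot [1.7990e+02 1.2000e-01 1.4001e+02] F [-1.09 -0.02 -0.26] w 0.0799 q6 -0.76
shift [0.0014 0.0014 0.0226] turn10 0.001
```

carry_out --steps '[[[0.0014,0.0014,0.01],0,-0.7],[[0.0014,0.0014,0.019],0,-0.7],[[0.0014,0.0014,0.019],0,-0.7],[[0.0014,0.0014,0.019],0,-0.7],[[0.0014,0.0014,0.019],0,-0.7]]'

```text
time: 6.42
tool_pos: [0.5303, 0.1181, 0.0693]
ee_rot: [3.141, 0.001, 2.444]
wrist_force: [-0.4, 0.7, 0.3]
width: 0.0799
finger_force: 0.0
```

```bash
python3 -c "
from h import *
to(.5312,.118,.067,140)"
```

```text
t 6.42 pos [0.5303 0.1181 0.0693] rot [1.7998e+02 3.0000e-02 1.4003e+02] F [-0.38  0.66  0.3 ] w 0.0799 q6 -0.76
shift [-0.0007  0.0005  0.0023] turn10 0.003
```

Close on the bezel slowly and read the force.

carry_out --steps '[[[0,0,0.0015],0,-0.4],[[0,0,0.0015],0,-0.3],[[0,0,0.0015],0,-0.26],[[0,0,0.0015],0,-0.24],[[0,0,0.0015],0,-0.22],[[0,0,0.0015],0,-0.22]]'

```text
time: 7.18
tool_pos: [0.5304, 0.1184, 0.0675]
ee_rot: [3.141, 0.0, 2.444]
wrist_force: [1.6, 2.1, -0.4]
width: 0.0576
finger_force: 10.2
```

carry_out --steps '[[[0,0,0],0,-0.1],[[0,0,0],0.8,-0.1],[[0,0,0],1.6,-0.1],[[0,0,0],2.4,-0.1],[[0,0,0],3.2,-0.1],[[0,0,0],4.0,-0.1],[[0,0,0],4.7,-0.1],[[0,0,0],5.0,-0.1],[[0,0,0],5.0,-0.1],[[0,0,0],5.0,-0.1]]'

```text
time: 8.43
tool_pos: [0.5303, 0.1184, 0.0675]
ee_rot: [3.141, -0.0, 1.572]
wrist_force: [3.3, 3.4, -0.8]
width: 0.0569
finger_force: 30.0
```

```bash
python3 -c "
from h import *
to(.5312,.118,.067,90)"
```

```text
t 8.43 pos [0.5303 0.1184 0.0675] rot [ 1.7996e+02 -3.0000e-02  9.0080e+01] F [ 3.31  3.43 -0.82] w 0.0569 q6 0.11
shift [-0.0004  0.0009  0.0005] turn10 0.008
```

Release, rise, move aside in +y (no turn) and look.

carry_out --steps '[[[0,0,0],0,-0.4],[[0,0,0],0,-0.7],[[0,0,0],0,-0.7],[[0,0,-0.04],0,-0.7],[[0,0,-0.09],0,-0.7],[[0.03,0,-0.13],0,-0.7],[[0.09,-0.02,-0.13],0,-0.7],[[0.14,-0.04,-0.13],0,-0.7],[[0.17,-0.05,-0.13],0,-0.7],[[0.17,-0.05,-0.13],0,-0.7]]'

```text
time: 9.68
tool_pos: [0.4789, 0.2896, 0.1973]
ee_rot: [-3.141, 0.0, 1.575]
wrist_force: [0.2, 0.1, -0.4]
width: 0.0802
finger_force: 0.0
```

```bash
python3 dial.py 1; python3 -c "
import cv2,numpy as np
a=[cv2.resize(cv2.imread(f'pics/rect_{n}.png'),(400,400)) for n in('top','scene')]
for i in a: cv2.drawMarker(i,(200,200),(0,0,255),0,12,1)
cv2.imwrite('pics/rect2.png',np.hstack(a))
from h import *
to(.5312,.118,.067,90)"
```

```text
(532.2214965820312, 117.7070541381836) (532.3435668945312, 117.1063232421875)
top centre [0.5323 0.1174] diam mm 58.9 56.0
 pointer 5.9 [(np.float64(6.0), 27.4), (np.float64(165.0), 2.2), (np.float64(140.5), 0.7)]
 outer [(np.float64(5.5), 37.3), (np.float64(221.0), 8.4), (np.float64(259.5), 5.5), (np.float64(41.5), 4.6), (np.float64(147.0), 4.6)]
    5.5 6.0
    221.0 220.7
    259.5 260.3
(529.848876953125, 116.4865493774414) (529.1314086914062, 116.2327880859375)
scene centre [0.5295 0.1164] diam mm 61.5 56.3
 pointer 5.6 [(np.float64(5.5), 49.6), (np.float64(194.5), 9.4), (np.float64(269.5), 0.1)]
 outer [(np.float64(7.0), 59.4), (np.float64(81.0), 22.6), (np.float64(44.0), 10.3), (np.float64(214.5), 8.1), (np.float64(333.0), 7.9)]
    7.0 7.0
    81.0 81.1
    44.0 43.8
t 9.78 pos [0.48   0.2875 0.1973] rot [-1.800e+02  7.000e-02  9.005e+01] F [-0.11 -0.14 -0.23] w 0.0797 q6 0.44
shift [-0.1694  0.0511  0.1305] turn10 0.005
```

View pics/rect2.png

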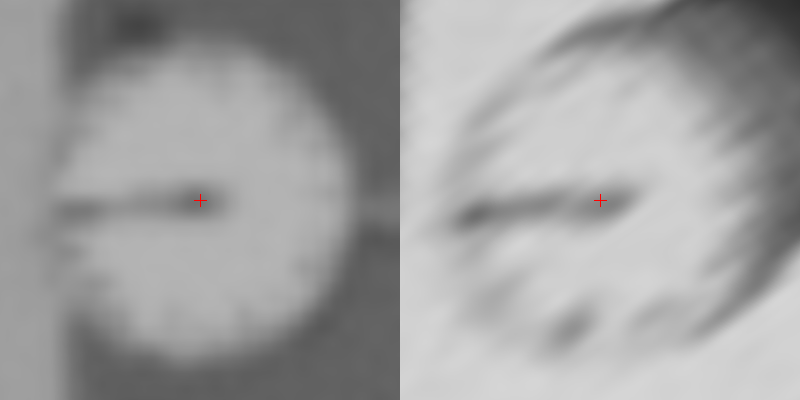

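The zero bar now lies under the pointer: one dark line in both rectified views, at about (70,210) and (465,215), within about 1°. The grip on the bezel puts the dial in the robot frame at (0.5303, 0.1184), so the master at home should be near (0.531, 0.0004). I'll fetch it.

carry_out --steps '[[[-0.06,0.01,0],0,-0.05],[[-0.12,0.02,0],0,-0.05],[[-0.18,0.03,0],0,-0.05],[[-0.24,0.045,0],0,-0.05],[[-0.287,0.0508,0],0,-0.05],[[-0.287,0.0508,0.04],0,-0.05],[[-0.287,0.0508,0.08],0,-0.05],[[-0.287,0.0508,0.1],0,-0.05],[[-0.287,0.0508,0.1],0,-0.05],[[-0.287,0.0508,0.1],0,-0.05]]'

```text
time: 11.02
tool_pos: [0.5316, 0.0001, 0.0987]
ee_rot: [3.14, 0.001, 1.57]
wrist_force: [0.7, -0.4, -0.0]
width: 0.0494
finger_force: 0.0
```

```bash
python3 -c "
from h import *
to(.5309,.0004,.055,90.2)"
```

```text
t 11.03 pos [5.316e-01 1.000e-04 9.870e-02] rot [1.7989e+02 3.0000e-02 8.9950e+01] F [ 0.73 -0.38 -0.03] w 0.0494 q6 -0.11
shift [ 0.0003 -0.0008  0.0437] turn10 -0.025
```

carry_out --steps '[[[0,-0.0008,0.02],0,-0.05],[[0,-0.0008,0.038],0,-0.05],[[0,-0.0008,0.0435],0,-0.05],[[0,-0.0008,0.0435],0,-0.05],[[0,-0.0008,0.0435],0,0.3],[[0,-0.0008,0.0435],0,0.4],[[0,-0.0008,0.0435],0,0.7],[[0,-0.0008,0.0435],0,0.7],[[0,-0.0008,0.0435],0,0.7]]'

```text
time: 12.15
tool_pos: [0.5294, 0.0011, 0.0545]
ee_rot: [-3.14, 0.0, 1.571]
wrist_force: [-5.5, -0.5, 6.3]
width: 0.0247
finger_force: 30.0
```

carry_out --steps '[[[0,0,-0.02],0,0.7],[[0,0,-0.06],0,0.7],[[0.0,0,-0.1],0,0.7],[[0.05,-0.005,-0.1],0.2,0.7],[[0.105,-0.01,-0.1],0.4,0.7],[[0.16,-0.015,-0.1],0.6,0.7],[[0.215,-0.02,-0.1],0.69,0.7],[[0.265,-0.0254,-0.1],0.69,0.7],[[0.289,-0.0254,-0.1],0.69,0.7],[[0.289,-0.0254,-0.1],0.69,0.7]]'

```text
time: 13.4
tool_pos: [0.5042, 0.2918, 0.1526]
ee_rot: [-3.141, 0.0, 1.454]
wrist_force: [0.1, -0.5, -2.4]
width: 0.0252
finger_force: 30.0
```

carry_out --steps '[[[0,0,0.03],0,0.7],[[0,0,0.06],0,0.7],[[0,0,0.085],0,0.7],[[0,0,0.1],0,0.7],[[0,0,0.1],0,0.7],[[0,0,0.1],0,0.7],[[0,0,0.1],0,0.7]]'

```text
time: 14.28
tool_pos: [0.5056, 0.2904, 0.0556]
ee_rot: [3.139, -0.001, 1.451]
wrist_force: [0.5, 0.5, -2.1]
width: 0.0248
finger_force: 30.0
```

```bash
python3 -c "
from h import *
to(.504,.290,.0255,83.2)
q=snap('scene'); s=snap('top')
a=cv2.resize(q['image'][120:180,340:420],None,fx=6,fy=6,interpolation=cv2.INTER_CUBIC)
b=cv2.resize(s['image'][190:250,155:235],None,fx=4,fy=4,interpolation=cv2.INTER_CUBIC)
im=np.zeros((360,800,3),np.uint8); im[:,:480]=a; im[:240,480:]=b; save(cv2.convertScaleAbs(im,alpha=1.4),'case.png')"
```

```text
t 14.28 pos [0.5056 0.2904 0.0556] rot [ 1.7985e+02 -8.0000e-02  8.3130e+01] F [ 0.53  0.49 -2.15] w 0.0248 q6 0.54
shift [-0.0006 -0.0016  0.03  ] turn10 -0.007
```

View pics/case.png

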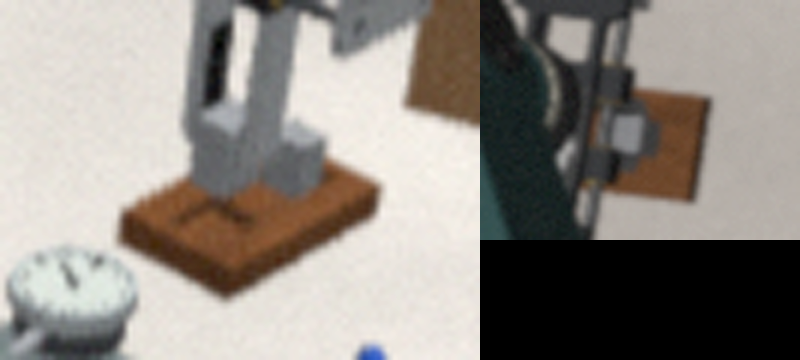

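```bash
python3 -c "
from h import *
for n,cc in (('top',[.5093,.3186]),('scene',[.5045,.3175])):
    s=dict(np.load(f'pics/{n}.npz')); c=cloud(s)
    rec=np.array(cc)-.029*np.array([.122,.9925])
    m=(abs(c[...,0]-rec[0])<.0125+.006)&(abs(c[...,1]-rec[1])<.03)&(c[...,2]>.076)&(c[...,2]<.086); p=c[m]
    r=cv2.minAreaRect(p[:,:2].astype(np.float32)*1000)
    print(n,'recess',rec.round(4),'master',m.sum(),np.round(r[0],1),np.round(r[1],1),round(r[2],1),'mean',p.mean(0).round(4))
"
```

```text
top recess [0.5058 0.2898] master 82 [504.3 285.6] [32.3 29.4] 22.4 mean [0.5068 0.2835 0.0812]
scene recess [0.501  0.2887] master 58 [498.7 283.7] [24.8 37.9] 38.4 mean [0.4998 0.2833 0.0813]
```

```bash
python3 -c "
from h import *
for n,cc in (('top',[.5093,.3186]),('scene',[.5045,.3175])):
    s=dict(np.load(f'pics/{n}.npz')); c=cloud(s)
    rec=np.array(cc)-.029*np.array([.122,.9925]); d=c[...,:2]-rec; a=d@[.9925,-.122]; b=d@[.122,.9925]
    m=(abs(a)<.009)&(abs(b)<.03)&(c[...,2]>.076)&(c[...,2]<.086)
    print(n,m.sum(),'b range',np.percentile(b[m],[0,3,50,97,100]).round(4))
    for v in range(216,230) if n=='top' else []: print(v,[int(round(z*1000)) for z in c[v,182:206,2]])
"
```

```text
top 56 b range [-0.016  -0.0154 -0.0062  0.014   0.015 ]
216 [195, 189, 128, 127, 171, 173, 168, 115, 109, 102, 95, 85, 78, 73, 65, 19, 20, 20, 24, 19, 24, 20, 22, 21]
217 [196, 188, 23, 171, 171, 172, 168, 106, 103, 99, 1066, 80, 77, 70, 60, 21, 18, 19, 20, 21, 20, 16, 22, 19]
218 [195, 186, 19, 172, 171, 171, 169, 79, 85, 90, 85, 78, 76, 68, 59, 21, 24, 21, 19, 19, 18, 22, 19, 19]
219 [194, 21, 21, 172, 170, 173, 166, 80, 86, 82, 83, 83, 80, 80, 24, 22, 20, 17, 21, 19, 21, 21, 23, 22]
220 [189, 19, 79, 170, 171, 169, 79, 83, 82, 83, 82, 81, 79, 78, 75, 66, 59, 51, 14, 20, 18, 18, 19, 20]
221 [190, 20, 80, 171, 169, 169, 83, 84, 81, 79, 81, 84, 82, 82, 74, 68, 60, 50, 15, 12, 10, 11, 9, 13]
222 [190, 19, 80, 169, 174, 169, 81, 83, 82, 83, 82, 82, 77, 78, 70, 67, 59, 55, 12, 10, 10, 11, 11, 12]
223 [186, 18, 172, 167, 171, 172, 79, 81, 82, 82, 84, 83, 82, 80, 72, 60, 53, 49, 13, 9, 9, 11, 12, 10]
224 [23, 20, 172, 170, 171, 167, 82, 82, 80, 84, 80, 81, 79, 79, 69, 63, 55, 46, 9, 13, 11, 11, 10, 19]
225 [21, 20, 169, 170, 169, 166, 83, 82, 87, 82, 82, 81, 82, 75, 71, 62, 55, 46, 15, 12, 10, 11, 9, 22]
226 [176, 178, 177, 178, 174, 84, 81, 82, 83, 84, 83, 83, 81, 75, 69, 59, 53, 45, 12, 12, 12, 11, 11, 17]
227 [179, 175, 177, 177, 179, 176, 173, 168, 159, 80, 82, 79, 80, 76, 63, 59, 51, 9, 9, 9, 9, 12, 10, 20]
228 [177, 178, 177, 178, 175, 179, 171, 167, 162, 81, 73, 82, 78, 70, 67, 57, 51, 9, 12, 8, 12, 15, 11, 25]
229 [176, 176, 177, 173, 176, 178, 173, 166, 94, 87, 79, 67, 60, 11, 11, 46, 46, 11, 12, 12, 14, 9, 8, 23]
scene 33 b range [-0.0173 -0.0158 -0.0074  0.0119  0.013 ]
```

carry_out --steps '[[[0.0005,-0.0017,0],0,0.7],[[0.0005,-0.0017,0.008],0,0.7],[[0.0005,-0.0017,0.016],0,0.7],[[0.0005,-0.0017,0.022],0,0.7],[[0.0005,-0.0017,0.026],0,0.7],[[0.0005,-0.0017,0.029],0,0.7],[[0.0005,-0.0017,0.029],0,0.7],[[0.0005,-0.0017,0.029],0,0.7]]'

```text
time: 15.38
tool_pos: [0.5031, 0.2908, 0.0251]
ee_rot: [3.141, 0.0, 1.451]
wrist_force: [0.7, -0.4, -2.5]
width: 0.025
finger_force: 30.0
```

carry_out --steps '[[[0,0,0.001],0,0.7],[[0,0,0.001],0,0.3],[[0,0,0.001],0,0],[[0,0,0.001],0,0],[[0,0,-0.04],0,0],[[0,0,-0.09],0,0],[[0,0,-0.14],0,0]]'

```text
time: 16.25
tool_pos: [0.5027, 0.2907, 0.1663]
ee_rot: [-3.141, 0.0, 1.451]
wrist_force: [0.6, -0.1, 0.1]
width: 0.0469
finger_force: 0.0
```

```bash
python3 -c "
from h import *
to(.543,-.340,.165,97.5)"
```

```text
t 16.25 pos [0.5027 0.2907 0.1663] rot [-1.7999e+02  1.0000e-02  8.3130e+01] F [ 0.57 -0.08  0.08] w 0.0469 q6 0.55
shift [-0.6214  0.1154  0.0014] turn10 -1.437
```

carry_out --steps '[[[-0.06,0.011,0],-0.2,0],[[-0.12,0.022,0],-0.5,0],[[-0.18,0.033,0],-0.8,0],[[-0.24,0.045,0],-1.1,0],[[-0.3,0.056,0],-1.437,0],[[-0.36,0.067,0],-1.437,0],[[-0.42,0.078,0],-1.437,0],[[-0.48,0.089,0],-1.437,0],[[-0.54,0.1,0],-1.437,0],[[-0.6,0.111,0],-1.437,0]]'

```text
time: 17.5
tool_pos: [0.5414, -0.3202, 0.1652]
ee_rot: [3.141, 0.0, 1.702]
wrist_force: [0.3, 0.0, 0.2]
width: 0.0471
finger_force: 0.0
```

```bash
python3 -c "
from h import *
to(.543,-.340,.165,97.5)
q=snap('scene')
c=cloud(q); rec=np.array([.5045,.3175])-.029*np.array([.122,.9925]); d=c[...,:2]-rec; a=d@[.9925,-.122]; b=d@[.122,.9925]
m=(abs(a)<.02)&(abs(b)<.025)&(c[...,2]>.035); p=c[m]; t=p[p[:,2]>.046]
print('master z',np.percentile(p[:,2],[50,90,98]).round(4),'top',len(t),'a,b',a[m][p[:,2]>.046].mean().round(4),b[m][p[:,2]>.046].mean().round(4))
"
```

```text
t 17.5 pos [ 0.5414 -0.3202  0.1652] rot [1.7996e+02 2.0000e-02 9.7500e+01] F [0.33 0.01 0.2 ] w 0.0471 q6 -0.76
shift [-0.0199 -0.001   0.0002] turn10 -0.0
master z [0.0486 0.0514 0.0523] top 53 a,b 0.0021 -0.0023
```

carry_out --steps '[[[-0.0199,-0.001,0.03],0,0],[[-0.0199,-0.001,0.08],0,0],[[-0.0199,-0.001,0.115],0,0],[[-0.0199,-0.001,0.135],0,0],[[-0.0199,-0.001,0.142],0,0],[[-0.0199,-0.001,0.142],0,0],[[-0.0199,-0.001,0.142],0,0]]'

```text
time: 18.42
tool_pos: [0.5442, -0.3388, 0.0251]
ee_rot: [3.139, 0.003, 1.702]
wrist_force: [0.2, -0.1, 0.5]
width: 0.0472
finger_force: 0.0
```

carry_out --steps '[[[0,0,0],0,0.25],[[0,0,0],0,0.35],[[0,0,0],0,0.5],[[0,0,0],0,0.6],[[0,0,0],0,0.6]]'

```text
time: 19.05
tool_pos: [0.5426, -0.3384, 0.0238]
ee_rot: [-3.141, 0.001, 1.702]
wrist_force: [-4.0, 0.6, 5.4]
width: 0.0301
finger_force: 30.0
```

```bash
python3 -c "
from h import *
to(.543,-.340,.022,97.5)
for n in 'top','scene':
    s=snap(n); c=cloud(s); ctr=np.array([.5445,-.3395] if n=='top' else [.541,-.342]); d=c[...,:2]-ctr; th=np.radians(7.5)
    a=d@[np.cos(th),np.sin(th)]; b=d@[-np.sin(th),np.cos(th)]
    m=(abs(a)<.012)&(abs(b)<.028)&(c[...,2]>.043)&(c[...,2]<.053)
    print(n,m.sum(),np.percentile(b[m],[0,3,50,97,100]).round(4),np.percentile(a[m],[0,50,100]).round(4))
"
```

```text
t 19.05 pos [ 0.5426 -0.3384  0.0238] rot [-1.7997e+02  4.0000e-02  9.7490e+01] F [-3.98  0.64  5.42] w 0.0301 q6 -0.78
shift [-0.0016  0.0002  0.0018] turn10 -0.001Traceback (most recent call last):
  File "<string>", line 8, in <module>
    print(n,m.sum(),np.percentile(b[m],[0,3,50,97,100]).round(4),np.percentile(a[m],[0,50,100]).round(4))
                    ~~~~~~~~~~~~~^^^^^^^^^^^^^^^^^^^^^^
    return _quantile_unchecked(
        a, q, axis, out, overwrite_input, method, keepdims, weights)
    return _ureduce(a,
                    func=_quantile_ureduce_func,
    ...<5 lines>...
                    overwrite_input=overwrite_input,
                    method=method)
    r = func(a, **kwargs)
    result = _quantile(arr,
                       quantiles=q,
    ...<2 lines>...
                       out=out,
                       weights=wgt)
    slices_having_nans = np.isnan(arr[-1, ...])
                                  ~~~^^^^^^^^^
IndexError: index -1 is out of bounds for axis 0 with size 0
```

carry_out --steps '[[[0,0,-0.03],0,0.6],[[0,0,-0.08],0,0.6],[[0.02,0.002,-0.1],0,0.6],[[0.07,0.007,-0.1],0.2,0.6],[[0.13,0.013,-0.1],0.4,0.6],[[0.19,0.019,-0.1],0.6,0.6],[[0.25,0.025,-0.1],0.73,0.6],[[0.3,0.03,-0.1],0.73,0.6],[[0.3412,0.0327,-0.1],0.73,0.6],[[0.3412,0.0327,-0.1],0.73,0.6]]'

```text
time: 20.35
tool_pos: [0.5292, 0.0087, 0.1213]
ee_rot: [-3.139, -0.002, 1.58]
wrist_force: [-0.2, -0.2, -2.4]
width: 0.0299
finger_force: 30.0
```

```bash
python3 -c "
from h import *
to(.5305,.0041,.095,90.2)
zt=robot.get_obs()['tool_pos'][2]-.0208+.044
for n,off in ('top',.0006),('scene',.0024):
    s=snap(n); c=cloud(s)
    m=(abs(c[...,0]-.53)<.03)&(abs(c[...,1]-.003)<.03)&(abs(c[...,2]-zt)<.007)
    p=c[m]; print(n,m.sum(),zt)
    if len(p)>5: print(' y',(np.percentile(p[:,1],[0,3,50,97,100])+off).round(4),'x',np.percentile(p[:,0],[0,50,100]).round(4))
s=dict(np.load('pics/scene.npz'))
save(cv2.convertScaleAbs(s['image'],alpha=1.4),'hov.png',(280,110,380,210),6)
"
```

```text
t 20.35 pos [0.5292 0.0087 0.1213] rot [-1.7986e+02 -1.1000e-01  9.0520e+01] F [-0.19 -0.18 -2.35] w 0.0299 q6 -0.1
shift [-0.0047  0.0014  0.0263] turn10 0.032
top 0 0.14450433071946056
scene 144 0.14450433071946056
 y [-0.0107 -0.01   -0.0004  0.0171  0.0212] x [0.5016 0.5224 0.5554]
```

View pics/hov.png

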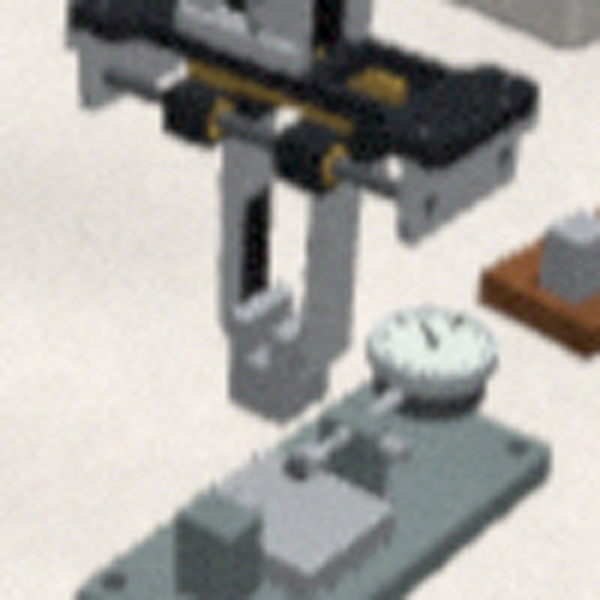

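The spacer hangs slot-up between the fingers at (265,340), above the gap. Let it settle, lower it somewhat, and measure its ends against the anvil in the same view.

carry_out --steps '[[[-0.0047,0.0014,0.01],0.03,0.6],[[-0.0047,0.0014,0.017],0.03,0.6],[[-0.0047,0.0014,0.017],0.03,0.6],[[-0.0047,0.0014,0.017],0.03,0.6]]'

```text
time: 20.95
tool_pos: [0.5323, -0.0006, 0.1058]
ee_rot: [-3.141, -0.0, 1.568]
wrist_force: [0.8, 0.6, -2.3]
width: 0.0298
finger_force: 30.0
```

```bash
python3 -c "
from h import *
to(.5305,.0041,.0608,90.2)
zt=robot.get_obs()['tool_pos'][2]-.0208+.044
s=snap('scene'); c=cloud(s)
to(.5305,.0041,.0608,90.2)
for lo,hi in ((zt-.006,zt+.006),(zt-.018,zt-.006),(zt-.03,zt-.018),(zt-.042,zt-.03)):
    m=(abs(c[...,0]-.528)<.012)&(abs(c[...,1]-.003)<.035)&(c[...,2]>lo)&(c[...,2]<hi); p=c[m]
    print(m.sum(),round(lo,3),np.percentile(p[:,1],[0,5,25,50,97]).round(4))
m=(abs(c[...,0]-.53)<.013)&(abs(c[...,1]+.036)<.02)&(abs(c[...,2]-.066)<.004); p=c[m]; print('post top',np.percentile(p[:,1],[0,3,50,97,100]).round(4))
"
```

```text
t 20.95 pos [ 0.5323 -0.0006  0.1058] rot [-179.99   -0.     89.85] F [ 0.76  0.59 -2.32] w 0.0298 q6 -0.11
shift [ 0.0047 -0.0018  0.045 ] turn10 -0.035
t 21.0 pos [ 5.325e-01 -5.000e-04  1.061e-01] rot [179.98   0.    89.86] F [ 0.03 -0.02 -1.88] w 0.0298 q6 -0.11
shift [ 0.0046 -0.002   0.0453] turn10 -0.034
55 0.123 [-0.022  -0.0203 -0.0152 -0.0075  0.0103]
46 0.111 [-0.021  -0.0205 -0.0185 -0.0159  0.0098]
34 0.099 [-0.0212 -0.0209 -0.0199 -0.0193 -0.0095]
31 0.087 [-0.0218 -0.0211 -0.02   -0.0194 -0.0176]
post top [-0.0492 -0.0481 -0.0363 -0.0178 -0.0168]
```

carry_out --steps '[[[0.0046,-0.0018,0.006],-0.03,0.6],[[0.0046,-0.0018,0.012],-0.03,0.6],[[0.0046,-0.0018,0.017],-0.03,0.6],[[0.0046,-0.0018,0.017],-0.03,0.6],[[0.0046,-0.0018,0.017],-0.03,0.6],[[0.0046,-0.0018,0.017],-0.03,0.6]]'

```text
time: 21.75
tool_pos: [0.5307, 0.0043, 0.0893]
ee_rot: [3.141, 0.0, 1.574]
wrist_force: [-0.4, 0.3, -1.8]
width: 0.0299
finger_force: 30.0
```

```bash
python3 -c "
from h import *
to(.5305,.0041,.0608,90.2)"
```

```text
t 21.75 pos [0.5307 0.0043 0.0893] rot [1.7996e+02 1.0000e-02 9.0200e+01] F [-0.36  0.26 -1.79] w 0.0299 q6 -0.1
shift [-0.0002 -0.0003  0.0285] turn10 -0.0
```

Now lower in two stages, watching the force (bottom meets the roller top at TCP z≈0.083).

carry_out --steps '[[[-0.0002,0,0.004],0,0.6],[[-0.0002,0,0.008],0,0.6],[[-0.0002,0,0.011],0,0.6],[[-0.0002,0,0.014],0,0.6],[[-0.0002,0,0.014],0,0.6]]'

```text
time: 22.38
tool_pos: [0.5302, 0.0041, 0.0745]
ee_rot: [-3.141, 0.0, 1.574]
wrist_force: [0.5, -0.3, -2.3]
width: 0.0295
finger_force: 30.0
```

carry_out --steps '[[[0,0,0.004],0,0.6],[[0,0,0.008],0,0.6],[[0,0,0.011],0,0.6],[[0,0,0.0125],0,0.6],[[0,0,0.0125],0,0.6],[[0,0,0.0125],0,0.6]]'

```text
time: 23.12
tool_pos: [0.5304, 0.0042, 0.0625]
ee_rot: [-3.141, 0.0, 1.574]
wrist_force: [0.3, -0.8, -2.8]
width: 0.0299
finger_force: 30.0
```

carry_out --steps '[[[0,0,0.0008],0,0.6],[[0,0,0.0016],0,0.6],[[0,0,0.002],0,0.6],[[0,0,0.002],0,0.6]]'

```text
time: 23.62
tool_pos: [0.5304, 0.0042, 0.0607]
ee_rot: [-3.141, 0.0, 1.574]
wrist_force: [-1.7, -0.5, -0.4]
width: 0.03
finger_force: 30.0
```

carry_out --steps '[[[0,0,0],0,0.4],[[0,0,0],0,0.2],[[0,0,0],0,0],[[0,0,0],0,0],[[0,0,-0.03],0,0],[[0,0,-0.055],0,0],[[0.03,0.0005,-0.055],0,0.66],[[0.03,0.0005,-0.055],0,0.66],[[0.03,0.0005,-0.055],0,0.66],[[0.03,0.0005,-0.055],0,0.66]]'

```text
time: 24.88
tool_pos: [0.5307, 0.0335, 0.115]
ee_rot: [-3.141, 0.0, 1.574]
wrist_force: [-0.1, 1.0, 0.6]
width: 0.0166
finger_force: 0.0
```

```bash
python3 -c "
from h import *
to(.5308,.034,.054,90.2)"
```

```text
t 24.88 pos [0.5307 0.0335 0.115 ] rot [-1.7995e+02  3.0000e-02  9.0160e+01] F [-0.06  1.02  0.59] w 0.0166 q6 -0.05
shift [0.0005 0.0002 0.061 ] turn10 -0.004
```

carry_out --steps '[[[0.0005,0,0.02],0,0.66],[[0.0005,0,0.04],0,0.66],[[0.0005,0,0.055],0,0.66],[[0.0005,0,0.0605],0,0.66],[[0.0005,0,0.0605],0,0.66],[[0.0005,0,0.0605],0,0.66]]'

```text
time: 25.62
tool_pos: [0.5315, 0.0346, 0.0558]
ee_rot: [3.14, 0.0, 1.574]
wrist_force: [0.8, 0.4, -0.7]
width: 0.0161
finger_force: 0.0
```

carry_out --steps '[[[-0.002,0,0],0,0.66],[[-0.004,0,0],0,0.66],[[-0.005,0,0],0,0.66],[[-0.005,0,0],0,0.66],[[-0.005,0,0],0,0.66]]'

```text
time: 26.25
tool_pos: [0.5309, 0.0297, 0.055]
ee_rot: [3.142, 0.0, 1.574]
wrist_force: [-0.1, -0.1, 0.0]
width: 0.016
finger_force: 0.0
```

carry_out --steps '[[[-0.0005,0,0],0,0.66],[[-0.001,0,0],0,0.66],[[-0.0015,0,0],0,0.66],[[-0.002,0,0],0,0.66],[[-0.002,0,0],0,0.66],[[-0.002,0,0],0,0.66]]'

```text
time: 27.0
tool_pos: [0.5309, 0.0277, 0.055]
ee_rot: [3.142, 0.0, 1.574]
wrist_force: [0.5, -0.1, 0.2]
width: 0.016
finger_force: 0.0
```

carry_out --steps '[[[-0.0005,0,0],0,0.66],[[-0.001,0,0],0,0.66],[[-0.001,0,0],0,0.66],[[-0.001,0,0],0,0.66]]'

```text
time: 27.5
tool_pos: [0.5309, 0.0268, 0.055]
ee_rot: [3.142, -0.0, 1.574]
wrist_force: [-0.1, 1.3, 1.0]
width: 0.016
finger_force: 0.5
```

carry_out --steps '[[[-0.0005,0,0],0,0.66],[[-0.001,0,0],0,0.66],[[-0.001,0,0],0,0.66],[[-0.001,0,0],0,0.66]]'

```text
time: 28.0
tool_pos: [0.5309, 0.0265, 0.055]
ee_rot: [3.142, -0.001, 1.575]
wrist_force: [0.5, 5.1, 0.7]
width: 0.0159
finger_force: 2.6
```

carry_out --steps '[[[-0.0004,0,0],0,0.66],[[-0.0004,0,0],0,0.66],[[-0.0004,0,0],0,0.66]]'

```text
time: 28.38
tool_pos: [0.5309, 0.0265, 0.055]
ee_rot: [3.142, -0.002, 1.575]
wrist_force: [-0.5, 6.0, 1.1]
width: 0.016
finger_force: 3.1
```

carry_out --steps '[[[0.003,0,0],0,0.66],[[0.007,0,0],0,0.66],[[0.007,0,0],0,0.66],[[0.007,0,-0.04],0,0.66],[[0.007,0,-0.09],0,0.66],[[0.03,-0.01,-0.14],0,0.66],[[0.09,-0.03,-0.15],0,0.66],[[0.15,-0.05,-0.15],0,0.66],[[0.2,-0.06,-0.15],0,0.66],[[0.26,-0.06,-0.15],0,0.66]]'

```text
time: 29.62
tool_pos: [0.4696, 0.2862, 0.2057]
ee_rot: [3.14, 0.001, 1.574]
wrist_force: [-0.3, 0.9, -0.1]
width: 0.0159
finger_force: 0.0
```

```bash
python3 dial.py 1; python3 look.py l2.png
```

```text
(532.1380004882812, 117.91795349121094) (532.5010986328125, 117.0273666381836)
top centre [0.5323 0.1175] diam mm 58.7 57.0
 pointer 311.1 [(np.float64(311.0), 24.5), (np.float64(126.0), 3.0), (np.float64(77.5), 0.0)]
 outer [(np.float64(5.5), 35.1), (np.float64(311.0), 16.9), (np.float64(220.5), 8.4), (np.float64(259.5), 5.8), (np.float64(42.0), 3.6)]
    5.5 6.0
    311.0 311.0
    220.5 220.5
(529.960205078125, 117.03933715820312) (529.3040161132812, 115.96340942382812)
scene centre [0.5296 0.1165] diam mm 62.8 57.9
 pointer 323.9 [(np.float64(324.0), 25.3), (np.float64(38.5), 3.9), (np.float64(194.5), 2.3)]
 outer [(np.float64(7.0), 54.8), (np.float64(81.0), 17.4), (np.float64(322.5), 15.7), (np.float64(44.0), 8.5), (np.float64(181.5), 6.2)]
    7.0 7.1
    81.0 81.3
    322.5 322.4
t 29.73 pos [0.4689 0.2896 0.2043] rot [-1.7996e+02 -7.0000e-02  9.0580e+01] F [-0.41 -1.49 -0.87] w 0.0165 q6 0.44
shift [-0.1734  0.0602  0.1351] turn10 -4.942
```

View pics/l2.png

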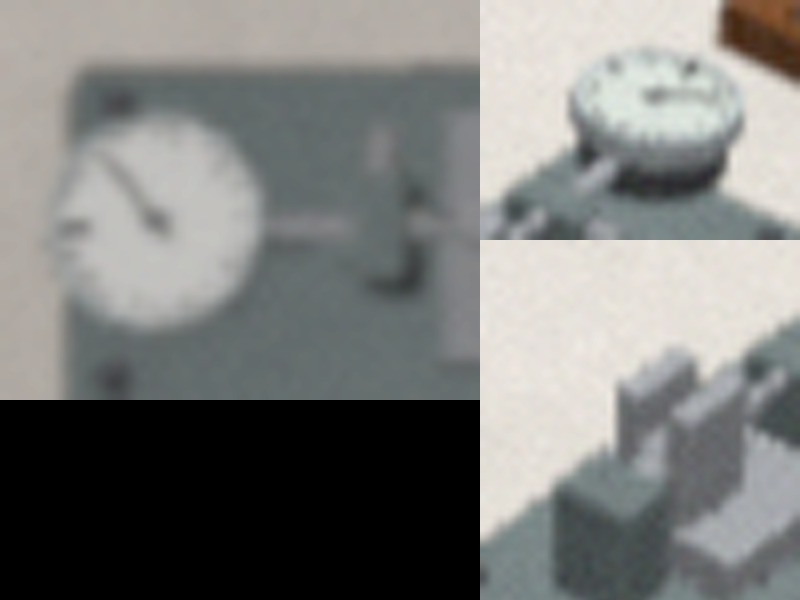

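The spacer stands slot-up against the anvil. The pointer is about 54-55° clockwise of the zero bar, which is the expected 1.5 mm: bar at (75,228), pointer tip at (95,150). Handing in.

```bash
python3 -c "
from bench import robot
print(robot.close_job())"
```

```text
the job is handed in; nothing more can be done
None
```

The job is done and handed in: the dial is zeroed on the master to about 1°, the master stands in the empty recess of its case, and the spacer is pressed home at about 6 N with the dial showing it about 1.5 mm longer.

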